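# Tighten the lens retaining ring of a bench magnifier with a pin spanner

### The arm

A 6-joint arm with a two-finger parallel gripper is mounted at the origin on the work surface. World frame = base frame: x ahead of the robot, y to its left, z up, the work surface at z = 0. Lengths are in mm, angles in rad, forces in N, time in s.
With the tool pointing down it reaches from about 350 to 975 mm from the base axis. Payload 7.1 kg.
Tool frame: the origin (TCP) lies midway between the tips of the shut fingers; the grasp point (between the pads) lies 19 mm behind it; z points along the fingers, y is the line along which they close (so a half turn about z gives the same grasp; the last joint's range is limited). The gripper opens to 88 mm and grips with 3 to 60 N. Pads are 20 mm wide; open, the fingers measure 115 mm over their backs; the gripper's body (75 mm by 178 mm) begins 61 mm behind the grasp point.
Start: joints at [1.192, 0.423, 1.63, -0, 1.089, -0.019], TCP at [220.022, 584.974, 199.775] pointing down, gripper open.
Joint ranges: [-3, 3], [-0.9, 2.11], [0.09, 2.58], [-1.31, 4.45], [0.11, 2.69], [-2.54, 2.54]. Speed limits (rad/s): [2.39, 2.39, 3.01, 3.14, 3.14, 3.14].

### API

Orientations are given as a rotation vector (axis times angle).
In Python, from workcell import ctrl gives the robot as it stands. The module is installed in compiled form; this text tells all that it offers.
- The arm moves only by the tool servo_tool, never from a script. Its argument "increments" is a list of rows, each a list of 7 numbers: the shift along the world's x, y, z in cm, then the turn, a rotation vector about the world's x, y, z in degrees, then the opening, from -1 (shut) to 1 (fully open). A call has 1 to 20 rows; each row is the pose to reach, as a shift and turn from the pose commanded when the call began; what a row does not reach only later rows make up. A row lasts 1/12 s, in which the tool goes at most 41.7 mm and 7.16 degrees, less where a joint would pass 70% of its speed; a pose out of reach is approached as far as the arm can. A call with a gripper value outside its range is refused whole. The fingers move at their own pace and stop on an object; the grip force is fixed at half the most. Time passes only in rows, so rows that repeat a pose let the fingers close. It gives the time, the measured TCP pose, the force, the opening and the grip force at its end, in the units of the state.
- ctrl.get_obs(): the state, without advancing time (a new reading comes with each control period).
- ctrl.get_image(name): name is "side" or "top" or "wrist"; returns a dict with "image" (480x640x3 uint8, red, green, blue), "fx", "fy", "cx", "cy" (pixels), "k1" (the pictures are not rectified: a ray, as slopes to the right and down, at radius r is drawn at 1 + k1 r^2 times it, then the intrinsics apply), "extrinsics" (4x4, takes a point from camera to world coordinates); the wrist camera has in their place "tool_from_camera" (4x4, takes a point from camera to tool coordinates, whose origin is the TCP and whose axes are the flange's). Camera axes: x right, y up, looking along -z (the intrinsics and any distortion apply to the point x, -y, -z); pixel columns grow to the right and rows downward; lengths in mm; the calibration is good to about 2 mm. A picture is of the moment at which its call begins: read the wrist's pose just before it. There is no depth.
- ctrl.close_job(): hands the job in; it is judged then, once.
The state is a dict: "t": time; "qpos": joint angles; "qvel": joint speeds; "joint_torque": joint torques, N m; "ee_pos": TCP position; "orientation": TCP orientation; "ft_force": force on the tool from outside, world axes, zero at the start; "moment": the same for the moment, N m; "width": finger opening in mm; "grasp_force": force on a finger pad.
Only numpy, scipy, OpenCV 4.12 (cv2) and the standard library are available. Lean on these libraries where they do the work, as an engineer would, in place of code of your own. Each camera call takes 0.05 s, during which the arm holds its last target. There are 200 camera calls.

### The job

The brass ring that holds the lens of the bench magnifier has been left loose. Take the pink-handled pin spanner out of its wooden block, seat both pins fully in the two holes of the ring and tighten the ring clockwise with it until it comes to its stop, without forcing anything or touching the magnifier with the gripper, then stand the spanner back in the slot of its block. Leave the mug, bowl, oilstone and pliers where they are.

Things in the scene. Friction and masses are not known exactly. Their poses are not given: they have to be found in the camera images.
- magnifier: Bench magnifier fixed to the bench, lens face up: grey round foot (diameter 104) and cup (diameter 92, rim 56 mm high). Origin at the centre of its underside on the bench, z up. A brass retaining ring lies in the mouth of the cup, its flat top face 60 mm above the bench. The lens cell rides on a spring washer: pressed, the ring gives from 1 to 2 N on, 1 mm per 3 N, for 3 mm, then it is hard.
- ring_face (a point): Point on the magnifier's axis level with the ring's top face, unpressed; turns with the magnifier, not with the ring. Ring: outer diameter 72, inner 40, 10 thick, lens lower inside; two round through-holes, diameter 9, opposite each other, centres 28 mm from the axis. At the start the line through the holes lies anywhere within 0.6 rad either side of the magnifier's y axis: see or feel for it.
- ring (a joint): Angle of the ring on its thread, rad: grows as it is turned clockwise seen from above; 0 slack, 1.0 tight on the hard stop, starts at 0.1 to 0.35. The thread start is arbitrary, so this value does not tell where the holes lie. Thread friction 0.3 N m: pins sliding lightly over the face do not turn it. Forcing: over 50 N on spanner and ring (both pins added, about 1.2 N m at the stop).
- spanner: Pin spanner standing upright, pins down, 70 mm tall, 0.14 to 0.28 kg. Origin midway between the pin tips; z up along the handle, y along the cross bar. Two steel pins, diameter 6, at y = +28 and -28, z = 0 to 8; steel bar 22 x 68, z = 8 to 20; pink handle z = 20 to 70, 26 in x, 20 in y, flat sides: grip it from above across y. Half a turn makes no difference.
- spanner_tips (a point): Point midway between the two pin tips (the spanner's origin). Fully seated in the ring, the bar's underside lies on the ring's face and this point is 8 mm below the face.
- block: Wooden tool block, 70 x 110 mm (x, y), 40 mm high, fixed to the bench. Origin at the centre of its underside. In its top a slot 10 wide (x), 70 long (y), 14 deep, centred. The spanner stands with both pins in the slot, bar along the slot and lying on the top: its origin is then 32 mm above the bench.
- mug: White mug, diameter 80, 95 mm high, origin at the centre of its underside. Leave alone.
- bowl: White bowl, diameter 140, 55 mm high, origin at the centre of its underside. Leave alone.
- oilstone: Dark oilstone on a wooden base, 50 x 120 x 26 mm, origin at the centre of its underside. Leave alone.
- pliers: Small pliers lying flat, black handles, about 140 mm long and 10 mm high, along its y; origin at the pivot. Leave alone.
Mind the look-alikes: they are no part of the job. Leave any blue look-alike of the spanner alone. Leave any purple look-alike of the block alone.

How it is judged:
By the outcome, as a careful person would: the job done as asked, in the order asked, and still so for the second after the job is handed in, with the robot touching nothing.
It also fails if it takes over 67 s, if anything falls off the work surface, if the arm or the gripper's body presses on something with over 40 N, if the wrist force passes 120 N, or if a joint passes its speed limit or range.

## Working session

There is one attempt and no reset: what is moved stays moved. The work goes in short steps, Python scripts to look and compute and a tool call to move; the robot and the scene stay as the last step left them, time stands still between calls to the robot, and variables do not carry over. Pictures are saved under pics/ and viewed, at most 10 in all, crops included, and the job is handed in when it is done.

Besides the shell and the picture viewer there is one more tool, called after "Emit:" as a command line: name --pt "numbers of a row" for each row, then --argument value for the rest. servo_tool: Moves the arm, as the interface text tells. Its arguments: {"type":"object","properties":{"increments":{"type":"array","items":{"type":"array","items":{"type":"number"}}}},"required":["increments"]}

```bash
mkdir -p pics; cat > h.py <<'E'
import numpy as np, cv2
from scipy.spatial.transform import Rotation as R
from workcell import ctrl
def grab(n):
    o=ctrl.get_obs(); d=ctrl.get_image(n)
    if n=="wrist":
        T=np.eye(4);T[:3,:3]=R.from_rotvec(o["orientation"]).as_matrix();T[:3,3]=o["ee_pos"]
        d["E"]=T@np.array(d["tool_from_camera"])
    else: d["E"]=np.array(d["extrinsics"])
    return d
def cast(d,px,z):
    px=np.array(px,float).reshape(-1,1,2)
    K=np.array([[d["fx"],0,d["cx"]],[0,d["fy"],d["cy"]],[0,0,1]])
    u=cv2.undistortPoints(px,K,np.array([d["k1"],0,0,0.]),None,None).reshape(-1,2)
    r=np.c_[u[:,0],-u[:,1],-np.ones(len(u))]@d["E"][:3,:3].T
    c=d["E"][:3,3]
    return c+r*((z-c[2])/r[:,2])[:,None]
def save(d,f,crop=None,s=1):
    im=d["image"][:,:,::-1]
    if crop: a,b,c,e=crop; im=im[b:e,a:c]
    cv2.imwrite("pics/"+f,cv2.resize(im,None,fx=s,fy=s,interpolation=cv2.INTER_CUBIC))
E
python3 - <<'E'
from h import *
for n in("top","side"):
    d=grab(n);save(d,n+".png");print(n,d["E"].round(2).tolist(),d["fx"],d["k1"])
print(ctrl.get_obs())
E
```

```text
top [[0.01, 0.99, -0.14, 431.59], [-1.0, 0.01, 0.02, 26.06], [0.02, 0.14, 0.99, 1268.76], [0.0, 0.0, 0.0, 1.0]] 549.907307944814 0.026742669997946802
side [[0.8, 0.4, -0.45, 83.57], [-0.6, 0.51, -0.62, -706.08], [-0.02, 0.76, 0.65, 832.83], [0.0, 0.0, 0.0, 1.0]] 540.7338166000993 -0.07501259013356998
{'t': 0.1, 'qpos': array([ 1.19200800e+00,  4.23788273e-01,  1.63060456e+00, -1.15122043e-05,
        1.08862936e+00, -1.89923804e-02]), 'qvel': array([-0.00013683, -0.0018405 , -0.00137646, -0.00057862, -0.00053151,
       -0.00122168]), 'joint_torque': array([-9.87255316e-05, -5.45623255e+01, -2.74323034e+01,  6.46173977e-02,
        1.88390433e-02, -2.26240223e-05]), 'ee_pos': array([219.82504235, 584.48335774, 199.06811566]), 'orientation': array([-5.62065489e-01, -3.09062617e+00,  2.20423193e-03]), 'ft_force': array([-0.57264121, -0.15877327,  0.16701581]), 'moment': array([-0.02292034,  0.0104344 , -0.00219609]), 'grasp_force': 0.0, 'width': 87.82821099240248}
```

View pics/top.png

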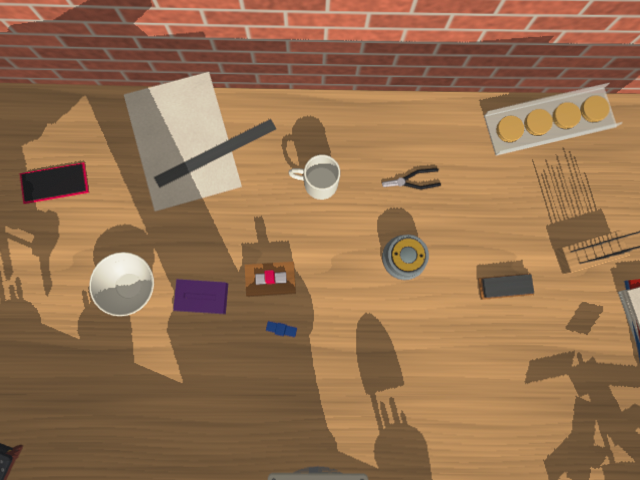

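View pics/side.png

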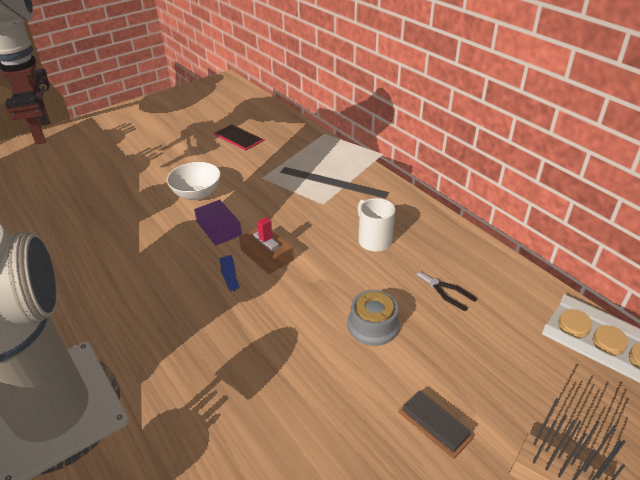

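Top view: the pink-handled spanner stands in the wooden block at (270,278), and the brass ring and cup are at (406,257) with dark holes at about (395,254) and (420,255). Candidates for the spanner are pink (270,278) and blue (282,329). Candidates for the block are wood (270,278) and purple (201,296). By the description I choose pink and wood, and I'll check that in the close crop.

```bash
python3 - <<'E'
from h import *
d=grab("top");h=cv2.cvtColor(d["image"],cv2.COLOR_RGB2HSV)
roi=np.zeros(h.shape[:2],np.uint8);roi[240:310,235:310]=1
pink=((h[...,0]>160)&(h[...,1]>150)&(h[...,2]>100)&(roi>0)).astype(np.uint8)
bar=((h[...,1]<60)&(h[...,2]>110)&(roi>0)).astype(np.uint8)
for n,m,z in(("pink",pink,70+32),("bar+pink",pink|bar,52)):
    c=max(cv2.findContours(m,0,2)[0],key=cv2.contourArea);r=cv2.minAreaRect(c)
    print(n,r,cast(d,[r[0]],z).round(1),cast(d,cv2.boxPoints(r),z).round(1).tolist())
roi[:]=0;roi[230:285,375:435]=1
br=((h[...,0]>15)&(h[...,0]<30)&(h[...,1]>150)&(h[...,2]>110)&(roi>0)).astype(np.uint8)
c=max(cv2.findContours(br,0,2)[0],key=cv2.contourArea);e=cv2.minEnclosingCircle(c);print("ring",e,cast(d,[e[0]],60),cast(d,[[e[0][0]-e[1],e[0][1]],[e[0][0]+e[1],e[0][1]]],60))
a=d["image"][215:315,225:445][:,:,::-1]
cv2.imwrite("pics/crop.png",cv2.resize(a,None,fx=3.6,fy=3.6,interpolation=cv2.INTER_CUBIC))
E
```

```text
pink ((269.0, 276.5), (13.0, 10.0), 90.0) [[528.1 110.3 102. ]] [[541.8, 121.2, 102.0], [542.1, 100.0, 102.0], [514.4, 99.4, 102.0], [514.2, 120.5, 102.0]]
bar+pink ((270.0995788574219, 276.4933776855469), (13.50335693359375, 30.332664489746094), 86.18592071533203) [[532.3 111.4  52. ]] [[544.6, 146.2, 52.0], [549.9, 79.3, 52.0], [520.0, 76.8, 52.0], [514.8, 143.4, 52.0]]
ring ((408.0169677734375, 254.58399963378906), 16.164701461791992) [[ 584.01933217 -193.70179664   60.        ]] [[ 583.5561993  -157.77960364   60.        ]
 [ 584.48375975 -229.63256963   60.        ]]
```

View pics/crop.png

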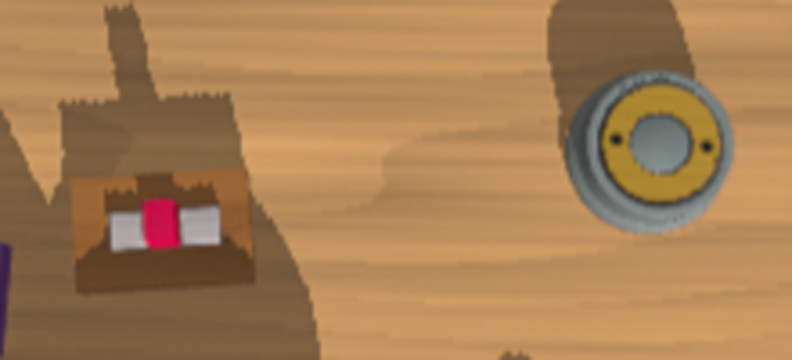

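Crop: the pink handle with its steel bar sits in the wooden block at about (163,225), bar nearly along y with yaw about +4.5°. The ring holes are at (616,139) and (707,146), yaw about −4.4°. The measured sizes match those given (ring radius 35.9, handle 27x21, bar 67). Next I move above the block.

Emit:
servo_tool --pt "2 -3 0 0 0 1.5 1" --pt "4 -6 0 0 0 3 1" --pt "6 -9 0 0 0 5 1" --pt "8 -12 0 0 0 7 1" --pt "10 -15 0 0 0 8 1" --pt "12 -18 0 0 0 10 1" --pt "14 -21 0 0 0 12 1" --pt "16 -24.5 0 0 0 13 1" --pt "18 -27.5 0 0 0 15 1" --pt "20 -30.5 0 0 0 17 1" --pt "22 -33.5 0 0 0 18 1" --pt "24 -36.5 0 0 0 20 1" --pt "26 -39.5 0 0 0 22 1" --pt "28 -42.5 0 0 0 23 1" --pt "30 -45.5 0 0 0 25 1" --pt "31 -47.3 0 0 0 25 1" --pt "31 -47.3 0 0 0 25 1" --pt "31 -47.3 0 0 0 25 1" --pt "31 -47.3 0 0 0 25 1" --pt "31 -47.3 0 0 0 25 1"

```text
t: 1.82
ee_pos: [529.2, 113.0, 199.6]
orientation: [0.122, -3.139, -0.0]
ft_force: [-0.3, 0.1, -0.7]
width: 87.8
grasp_force: 0.0
```

```bash
cat > yaw.py <<'E'
from h import *
def yaw():
    y=R.from_rotvec(ctrl.get_obs()["orientation"]).as_matrix()[:,1]; return np.degrees(np.arctan2(-y[0],y[1]))
E
python3 - <<'E'
from yaw import *
o=ctrl.get_obs();print(o["t"],o["ee_pos"],o["qpos"].round(2),yaw())
d=grab("wrist");save(d,"w1.png");print(d["E"].round(2).tolist())
h=cv2.cvtColor(d["image"],cv2.COLOR_RGB2HSV)
pink=((h[...,0]>160)&(h[...,1]>150)&(h[...,2]>100)).astype(np.uint8)
c=max(cv2.findContours(pink,0,2)[0],key=cv2.contourArea);r=cv2.minAreaRect(c)
print(r,cast(d,[r[0]],102),cast(d,cv2.boxPoints(r),102).round(1).tolist())
E
```

```text
1.8167 [529.22211331 112.95073904 199.64166397] [ 0.19  0.3   1.82  0.    1.03 -1.46] 4.44588180504243
[[-0.08, -0.96, -0.28, 453.64], [1.0, -0.07, -0.02, 106.85], [0.0, -0.28, 0.96, 384.63], [0.0, 0.0, 0.0, 1.0]]
((313.0, 216.0), (48.0, 28.0), 90.0) [[524.55868386 108.92532018 102.        ]] [[508.8, 98.4, 102.0], [507.3, 117.0, 102.0], [540.8, 119.8, 102.0], [542.3, 100.6, 102.0]]
```

View pics/w1.png

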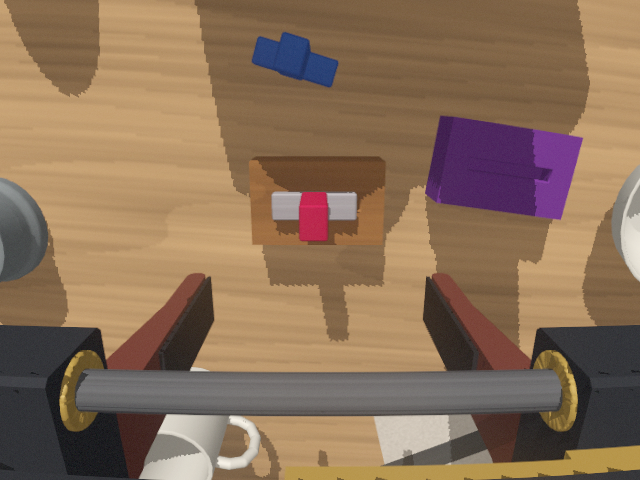

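The wrist view shows the pink spanner in the wooden block (handle top about (313,226)), the blue look-alike at (295,60) and the purple block at (505,165). The handle centre is about (528.5,109.8) and the bar is aligned with the tool. I descend and grip.

Emit:
servo_tool --pt "-0.1 -0.3 -3 0 0 0 1" --pt "-0.1 -0.3 -6 0 0 0 1" --pt "-0.1 -0.3 -9 0 0 0 1" --pt "-0.1 -0.3 -12 0 0 0 1" --pt "-0.1 -0.3 -14 0 0 0 1" --pt "-0.1 -0.3 -14 0 0 0 1" --pt "-0.1 -0.3 -14 0 0 0 -1" --pt "-0.1 -0.3 -14 0 0 0 -1" --pt "-0.1 -0.3 -14 0 0 0 -1" --pt "-0.1 -0.3 -14 0 0 0 -1" --pt "-0.1 -0.3 -14 0 0 0 -1" --pt "-0.1 -0.3 -14 0 0 0 -1" --pt "-0.1 -0.3 -14 0 0 0 -1" --pt "-0.1 -0.3 -14 0 0 0 -1" --pt "-0.1 -0.3 -14 0 0 0 -1"

```text
t: 3.12
ee_pos: [529.0, 108.9, 59.9]
orientation: [-0.12, 3.139, 0.0]
ft_force: [-0.6, -0.1, 0.7]
width: 30.8
grasp_force: 0.0
```

```bash
python3 - <<'E'
from yaw import *
o=ctrl.get_obs();print({k:np.round(v,2) for k,v in o.items()},yaw())
E
```

```text
{'t': np.float64(3.12), 'qpos': array([ 0.18,  0.51,  1.9 , -0.  ,  0.73, -1.47]), 'qvel': array([-0.,  0.,  0., -0., -0., -0.]), 'joint_torque': array([ 1.000e-02, -5.060e+01, -1.853e+01, -0.000e+00,  7.000e-02,
        0.000e+00]), 'ee_pos': array([529.05, 108.92,  59.86]), 'orientation': array([-0.12,  3.14,  0.  ]), 'ft_force': array([-0.55, -0.1 ,  0.67]), 'moment': array([0.05, 0.03, 0.04]), 'grasp_force': np.float64(0.0), 'width': np.float64(30.81)} 4.37894515787893
```

Emit:
servo_tool --pt "0 0 0 0 0 0 -1" --pt "0 0 0 0 0 0 -1" --pt "0 0 0 0 0 0 -1" --pt "0 0 0 0 0 0 -1" --pt "0 0 0 0 0 0 -1" --pt "0 0 0 0 0 0 -1"

```text
t: 3.62
ee_pos: [529.0, 109.0, 59.7]
orientation: [0.12, -3.139, 0.0]
ft_force: [0.3, 0.6, 0.0]
width: 19.7
grasp_force: 30.0
```

```bash
python3 - <<'E'
from yaw import *
o=ctrl.get_obs();print(o["ee_pos"],o["ft_force"],o["moment"],o["width"],o["grasp_force"],yaw())
E
```

```text
[528.97512087 108.9523854   59.73891914] [0.2780958  0.57761167 0.04906622] [ 0.05033361  0.00321864 -0.01501421] 19.729298713415876 30.000048279762268 4.385208190596608
```

Emit:
servo_tool --pt "0 0 2 0 0 0 -1" --pt "0 0 4 0 0 0 -1" --pt "0 0 7 0 0 0 -1" --pt "0 0 10 0 0 0 -1" --pt "0.3 -2 12 0 0 -0.5 -1" --pt "0.7 -5 12 0 0 -1 -1" --pt "1.1 -8 12 0 0 -2 -1" --pt "1.5 -11 12 0 0 -3 -1" --pt "1.9 -14 12 0 0 -4 -1" --pt "2.3 -17 12 0 0 -5 -1" --pt "2.7 -20 12 0 0 -6 -1" --pt "3.1 -23 12 0 0 -7 -1" --pt "3.5 -26 12 0 0 -8 -1" --pt "3.8 -29 12 0 0 -9 -1" --pt "4 -30.3 12 0 0 -9 -1" --pt "4 -30.3 12 0 0 -9 -1" --pt "4 -30.3 12 0 0 -9 -1" --pt "4 -30.3 12 0 0 -9 -1"

```text
t: 5.12
ee_pos: [568.5, -192.9, 179.4]
orientation: [-0.126, -3.138, -0.001]
ft_force: [-0.7, -0.5, -1.5]
width: 19.9
grasp_force: 30.0
```

```bash
python3 - <<'E'
from yaw import *
o=ctrl.get_obs();print(o["t"],o["ee_pos"],o["ft_force"],o["moment"],o["width"],yaw(),o["qpos"])
d=grab("wrist");save(d,"w2.png");np.save("w2.npy",d,allow_pickle=True)
h=cv2.cvtColor(d["image"],cv2.COLOR_RGB2HSV)
br=((h[...,0]>15)&(h[...,0]<32)&(h[...,1]>150)&(h[...,2]>90)).astype(np.uint8)
for c in cv2.findContours(br,0,2)[0]:
    if cv2.contourArea(c)>300: print(cv2.boundingRect(c),cv2.contourArea(c))
E
```

```text
5.1167 [ 568.53347679 -192.85034491  179.38430297] [-0.71123829 -0.54581268 -1.46600499] [3.64475312e-02 8.10845193e-06 1.30693898e-02] 19.89447013487416 -4.581751028187462 [-3.47082899e-01  4.11529624e-01  1.70134751e+00  4.89863091e-04
  1.02996546e+00 -1.83816546e+00]
(79, 454, 440, 26) 6772.0
(268, 188, 96, 57) 2525.5
```

View pics/w2.png

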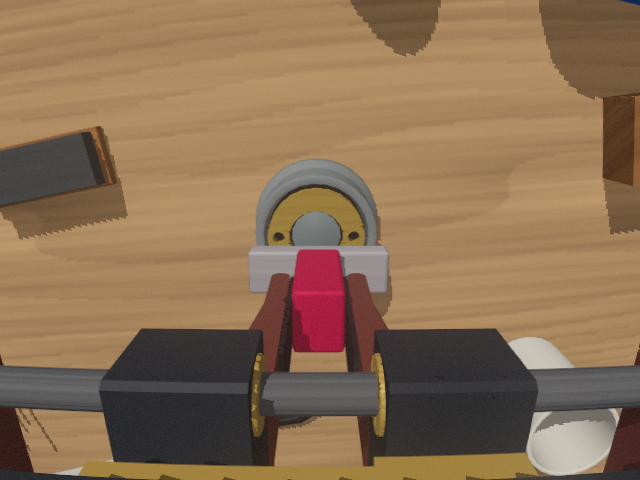

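The wrist view shows the ring with holes at about (278,237) and (353,236), and the bar in hand below them at (249–388, 247–291). I compute the hole positions, and the bar in the same picture as a calibration check.

```bash
python3 - <<'E'
from yaw import *
d=np.load("w2.npy",allow_pickle=True).item();im=d["image"];h=cv2.cvtColor(im,cv2.COLOR_RGB2HSV);g=h[...,2]
P=[]
for u,v in((278,237),(353,236)):
    w=g[v-8:v+9,u-9:u+10]; m=(w<90).astype(np.uint8)
    n,l,s,c=cv2.connectedComponentsWithStats(m); i=1+s[1:,4].argmax()
    p=c[i]+[u-9,v-8];P.append(p);print(p,s[i], w[8])
Q=cast(d,P,60);print(Q,"mid",Q.mean(0),"sep",np.linalg.norm(Q[0]-Q[1]),"yaw",np.degrees(np.arctan2(*(lambda v:(-v[0],v[1]))(Q[1]-Q[0]))))
br=((h[...,0]>15)&(h[...,0]<32)&(h[...,1]>150)&(g>90)).astype(np.uint8);br[300:]=0
c=max(cv2.findContours(br,0,2)[0],key=cv2.contourArea).reshape(-1,2)
hull=cv2.convexHull(c).reshape(-1,2);W=cast(d,hull[hull[:,1]<238],60)[:,:2]
A=np.c_[2*W,np.ones(len(W))];s=np.linalg.lstsq(A,(W**2).sum(1),rcond=None)[0];print("ringfit",s[:2],np.sqrt(s[2]+s[0]**2+s[1]**2))
bar=((h[...,1]<40)&(g>130)).astype(np.uint8);bar[:244]=0;bar[295:]=0
n,l,s,c=cv2.connectedComponentsWithStats(bar);print(s[1:][s[1:,4]>200])
z=ctrl.get_obs()["ee_pos"][2]-27.7+20
# top face far/near edges sample
for col in(260,270,370,378):print(col,g[244:294,col][::2])
print(cast(d,[(250,268),(387,268)],z))
E
```

```text
[278.51666667 235.95      ] [ 5  3 10  8 60] [154 153 154 139  97  88  63  54  51  53  53  53  50  54  64 115 153 152
 153]
[353.18965517 235.12068966] [ 4  4 11  7 58] [148 149 149 134  83  48  48  49  53  54  49  48  52  62  87 119 142 147
 149]
[[ 581.8384375  -223.49207092   60.        ]
 [ 585.60423487 -168.28319124   60.        ]] mid [ 583.72133618 -195.88763108   60.        ] sep 55.33716314888659 yaw -3.9021006406245333
ringfit [ 582.78296665 -195.7365438 ] 34.87125801613451
[[ 248  245  141   47 3345]]
260 [123 153 154 160 180 169 154 155 149 150 153 152 151 155 153 150 150 146
 146 146 150 149 146 148 120]
270 [154 152 155 158 180 169 154 151 150 153 154 150 150 152 153 149 145 141
 132 109 111 110 111 108 110]
370 [118 155 159 159 175 167 155 153 150 152 153 150 155 157 154 153 150 149
 150 150 149 148 148 142 114]
378 [116 156 159 159 174 167 153 153 149 154 152 149 154 154 154 153 150 149
 149 148 149 149 149 148 114]
[[ 564.11296927 -225.49981629  171.81931495]
 [ 569.35491893 -159.91790467  171.81931495]]
```

Emit:
servo_tool --pt "-1.5 -0.3 -2 0 0 0.5 -1" --pt "-2 -0.3 -5 0 0 0.5 -1" --pt "-2 -0.3 -6 0 0 0.5 -1" --pt "-2 -0.3 -6 0 0 0.5 -1" --pt "-2 -0.3 -6 0 0 0.5 -1" --pt "-2 -0.3 -6 0 0 0.5 -1"

```text
t: 5.67
ee_pos: [550.5, -196.9, 121.0]
orientation: [0.112, 3.138, -0.001]
ft_force: [0.4, 0.5, -1.2]
width: 19.8
grasp_force: 30.0
```

```bash
python3 - <<'E'
from yaw import *
o=ctrl.get_obs();print(o["t"],o["ee_pos"],o["ft_force"],yaw())
d=grab("wrist");np.save("w3.npy",d,allow_pickle=True);save(d,"w3.png",(220,130,420,300),4)
g=cv2.cvtColor(d["image"],cv2.COLOR_RGB2HSV);
br=((g[...,0]>15)&(g[...,0]<32)&(g[...,1]>150)&(g[...,2]>90)).astype(np.uint8);br[300:]=0
cs,hi=cv2.findContours(br,2,2)
for c,k in zip(cs,hi[0]):
    if cv2.contourArea(c)>15:
        r=cv2.minEnclosingCircle(c);print(k,r,cv2.boundingRect(c),cast(d,[r[0]],60).round(1))
E
```

```text
5.6667 [ 550.45014697 -196.90817929  121.0419001 ] [ 0.43592182  0.52682342 -1.16543263] -4.070738724905909
[ 1 -1 -1 -1] ((375.5, 295.70001220703125), 4.81050968170166) (371, 294, 10, 6) [[ 590.3 -164.    60. ]]
[44  3  5 -1] ((321.5, 243.5), 30.50419807434082) (291, 233, 62, 12) [[ 553.7 -195.3   60. ]]
```

View pics/w3.png

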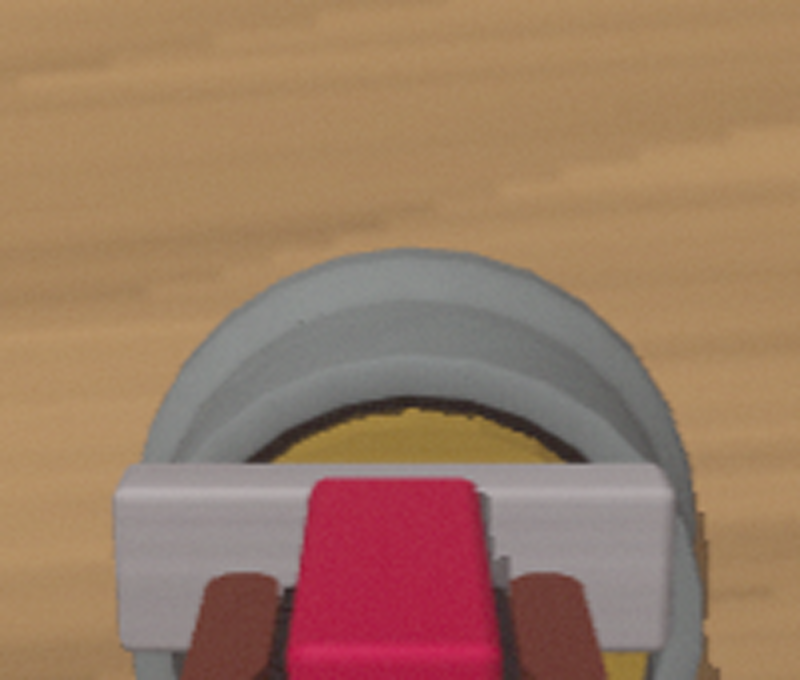

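The bar hides the holes from this side, so I look again from beyond the ring (+x).

Emit:
servo_tool --pt "3 0.1 0 0 0 0 -1" --pt "6 0.1 0 0 0 0 -1" --pt "6 0.1 0 0 0 0 -1" --pt "6 0.1 0 0 0 0 -1" --pt "6 0.1 0 0 0 0 -1" --pt "6 0.1 0 0 0 0 -1"

```text
t: 6.22
ee_pos: [608.1, -195.9, 120.0]
orientation: [-0.113, -3.139, -0.0]
ft_force: [-0.3, -0.1, -2.0]
width: 19.7
grasp_force: 30.0
```

```bash
python3 - <<'E'
from yaw import *
o=ctrl.get_obs();print(o["t"],o["ee_pos"],o["ft_force"],yaw())
d=grab("wrist");np.save("w4.npy",d,allow_pickle=True);save(d,"w4.png",(220,100,420,270),4)
g=cv2.cvtColor(d["image"],cv2.COLOR_RGB2HSV);
br=((g[...,0]>15)&(g[...,0]<32)&(g[...,1]>130)&(g[...,2]>90)).astype(np.uint8);br[300:]=0
cs,hi=cv2.findContours(br,2,2);P=[]
for c,k in zip(cs,hi[0]):
    if cv2.contourArea(c)>15:
        r=cv2.minEnclosingCircle(c);m=cv2.moments(c);p=[m['m10']/m['m00'],m['m01']/m['m00']]
        print(k,r,p,cv2.boundingRect(c),cast(d,[p],60).round(1),cast(d,[r[0]],60).round(1))
z=o["ee_pos"][2]-7.7
bar=((g[...,1]<40)&(g[...,2]>120)).astype(np.uint8);n,l,s,c=cv2.connectedComponentsWithStats(bar);print(s[1:][s[1:,4]>200])
E
```

```text
6.2167 [ 608.13772199 -195.9433789   120.02095343] [-0.2659967  -0.07894352 -1.98413168] -4.127041666070146
[11  6  8 -1] ((315.54833984375, 199.02667236328125), 61.580078125) [315.43102666353894, 194.74595355383534] (254, 138, 124, 107) [[ 581.  -195.8   60. ]] [[ 583.5 -195.9   60. ]]
[ 9 -1 -1  7] ((362.8943786621094, 200.2042236328125), 7.439778804779053) [362.85925925925926, 199.94074074074075] (356, 194, 15, 13) [[ 586.  -168.4   60. ]] [[ 586.2 -168.4   60. ]]
[10  8 -1  7] ((268.07574462890625, 200.28787231445312), 7.436532020568848) [268.08076923076925, 200.0653846153846] (261, 194, 15, 13) [[ 582.2 -223.5   60. ]] [[ 582.3 -223.5   60. ]]
[-1  9 -1  7] ((315.5, 199.0), 34.86053466796875) [315.3377067310109, 198.64414618207408] (281, 167, 70, 65) [[ 583.3 -196.    60. ]] [[ 583.5 -195.9   60. ]]
[[ 239  110  152  183 7126]
 [ 286  169   58   36 1337]
 [ 521  333  101   36 2490]
 [ 534  408   88   67 3672]]
```

View pics/w4.png

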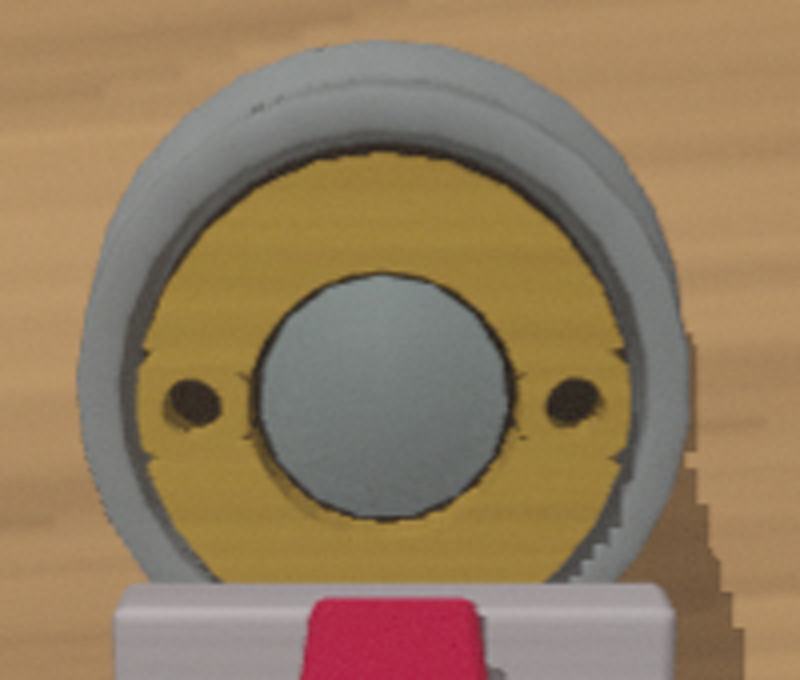

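The holes are clearly visible at full-image (268,200) and (363,200). Their midpoint is about (583.9,−195.9), separation 55.3, yaw −4.0°, consistent with the earlier look. I go over them, just above the face.

Emit:
servo_tool --pt "-2.45 0 0 0 0 0 -1" --pt "-2.45 0 0 0 0 0 -1" --pt "-2.45 0 -1.5 0 0 0 -1" --pt "-2.45 0 -2.8 0 0 0 -1" --pt "-2.45 0 -2.8 0 0 0 -1" --pt "-2.45 0 -2.8 0 0 0 -1" --pt "-2.45 0 -2.8 0 0 0 -1" --pt "-2.45 0 -2.8 0 0 0 -1"

```text
t: 6.93
ee_pos: [585.0, -196.2, 92.2]
orientation: [0.113, 3.139, -0.0]
ft_force: [-0.6, 0.8, -1.4]
width: 19.8
grasp_force: 30.0
```

```bash
cat > st.py <<'E'
from yaw import *
o=ctrl.get_obs();print(o["t"].round(2),o["ee_pos"].round(2),"F",o["ft_force"].round(2),"M",o["moment"].round(3),"yaw",yaw().round(2),o["width"].round(1))
E
python3 st.py
```

```text
Traceback (most recent call last):
  File "st.py", line 2, in <module>
    o=ctrl.get_obs();print(o["t"].round(2),o["ee_pos"].round(2),"F",o["ft_force"].round(2),"M",o["moment"].round(3),"yaw",yaw().round(2),o["width"].round(1))
                           ^^^^^^^^^^^^
AttributeError: 'float' object has no attribute 'round'
```

Emit:
servo_tool --pt "-0.12 0.02 0 0 0 0 -1" --pt "-0.12 0.02 -0.2 0 0 0 -1" --pt "-0.12 0.02 -0.4 0 0 0 -1" --pt "-0.12 0.02 -0.6 0 0 0 -1" --pt "-0.12 0.02 -0.65 0 0 0 -1" --pt "-0.12 0.02 -0.65 0 0 0 -1"

```text
t: 7.43
ee_pos: [583.1, -195.7, 85.0]
orientation: [-0.113, -3.139, -0.0]
ft_force: [0.4, -0.0, -1.1]
width: 19.8
grasp_force: 30.0
```

```bash
sed -i 's/o\["t"\].round(2)/round(o["t"],2)/;s/o\["width"\].round(1)/o["width"]/' st.py; python3 st.py;python3 st.py
```

```text
7.43 [ 583.12 -195.74   84.97] F [ 0.41 -0.01 -1.15] M [-0.032  0.004 -0.061] yaw -4.11 19.844525264508725
7.43 [ 583.12 -195.74   84.97] F [ 0.41 -0.01 -1.15] M [-0.032  0.004 -0.061] yaw -4.11 19.844525264508725
```

The tips are about 3 mm below the face with no force, so the pins are in the holes. I continue down.

Emit:
servo_tool --pt "0 0 -0.15 0 0 0 -1" --pt "0 0 -0.3 0 0 0 -1" --pt "0 0 -0.4 0 0 0 -1" --pt "0 0 -0.5 0 0 0 -1" --pt "0 0 -0.55 0 0 0 -1" --pt "0 0 -0.55 0 0 0 -1"

```text
t: 7.93
ee_pos: [583.3, -195.8, 79.7]
orientation: [-0.113, -3.139, -0.0]
ft_force: [-0.0, 0.1, -0.4]
width: 19.7
grasp_force: 30.0
```

```bash
python3 st.py
```

```text
7.93 [ 583.26 -195.78   79.71] F [-0.03  0.11 -0.37] M [0.041 0.105 0.017] yaw -4.11 19.679735907995365
```

Emit:
servo_tool --pt "0 0 -0.05 0 0 0 -1" --pt "0 0 -0.1 0 0 0 -1" --pt "0 0 -0.1 0 0 0 -1" --pt "0 0 -0.1 0 0 0 -1"

```text
t: 8.27
ee_pos: [583.4, -195.8, 79.0]
orientation: [0.113, 3.139, -0.0]
ft_force: [-0.9, 0.9, 1.6]
width: 19.9
grasp_force: 30.0
```

```bash
python3 st.py
```

```text
8.27 [ 583.38 -195.84   78.99] F [-0.86  0.95  1.64] M [0.186 0.251 0.011] yaw -4.11 19.88879625945899
```

Seated: contact force about 3.5 N, tips about 8.7 mm down on the sprung face. I start turning clockwise.

Emit:
servo_tool --pt "0 0 0 0 0 -2 -1" --pt "0 0 0 0 0 -4 -1" --pt "0 0 0 0 0 -6 -1" --pt "0 0 0 0 0 -8 -1" --pt "0 0 0 0 0 -10 -1" --pt "0 0 0 0 0 -12 -1" --pt "0 0 0 0 0 -12 -1" --pt "0 0 0 0 0 -12 -1"

```text
t: 8.93
ee_pos: [583.9, -195.9, 79.1]
orientation: [0.438, 3.11, -0.0]
ft_force: [1.1, 1.8, 0.7]
width: 19.4
grasp_force: 30.0
```

```bash
python3 st.py
```

```text
8.93 [ 583.91 -195.87   79.1 ] F [1.06 1.8  0.71] M [ 0.216 -0.212  0.114] yaw -16.05 19.413121666129864
```

Emit:
servo_tool --pt "0 0 0 0 0 -2 -1" --pt "0 0 0 0 0 -4 -1" --pt "0 0 0 0 0 -6 -1" --pt "0 0 0 0 0 -8 -1" --pt "0 0 0 0 0 -10 -1" --pt "0 0 0 0 0 -12 -1"

```text
t: 9.43
ee_pos: [583.9, -195.7, 79.0]
orientation: [0.763, 3.046, 0.0]
ft_force: [1.5, 0.9, 1.9]
width: 20.2
grasp_force: 30.0
```

```bash
python3 st.py
```

```text
9.43 [ 583.92 -195.71   79.04] F [1.52 0.9  1.87] M [ 0.383 -0.248  0.308] yaw -28.13 20.20031754334042
```

Torque 0.31 N·m, so the ring is turning against the thread. Continuing.

Emit:
servo_tool --pt "0 0 0 0 0 -2 -1" --pt "0 0 0 0 0 -4 -1" --pt "0 0 0 0 0 -6 -1" --pt "0 0 0 0 0 -8 -1" --pt "0 0 0 0 0 -10 -1"

```text
t: 9.85
ee_pos: [584.0, -195.6, 79.0]
orientation: [1.026, 2.968, 0.001]
ft_force: [0.9, 1.8, 2.5]
width: 19.8
grasp_force: 30.0
```

```bash
python3 st.py
```

```text
9.85 [ 583.97 -195.57   79.04] F [0.87 1.8  2.49] M [ 0.524 -0.33   0.343] yaw -38.13 19.8225835889806
```

Emit:
servo_tool --pt "0 0 0 0 0 -1 -1" --pt "0 0 0 0 0 -2 -1" --pt "0 0 0 0 0 -3 -1" --pt "0 0 0 0 0 -4 -1"

```text
t: 10.18
ee_pos: [583.9, -195.6, 79.0]
orientation: [1.13, 2.93, 0.001]
ft_force: [3.1, 4.1, 1.9]
width: 19.4
grasp_force: 30.0
```

```bash
python3 st.py
```

```text
10.18 [ 583.9  -195.61   79.  ] F [3.13 4.1  1.89] M [ 0.846 -0.744  0.295] yaw -42.17 19.37215373217478
```

Emit:
servo_tool --pt "0 0 0 0 0 -1 -1" --pt "0 0 0 0 0 -2 -1" --pt "0 0 0 0 0 -3 -1"

```text
t: 10.43
ee_pos: [583.9, -195.6, 79.0]
orientation: [1.207, 2.9, 0.001]
ft_force: [3.5, 4.2, 1.7]
width: 19.7
grasp_force: 30.0
```

```bash
python3 st.py
```

```text
10.43 [ 583.91 -195.62   78.96] F [3.48 4.22 1.67] M [ 0.993 -0.782  0.319] yaw -45.19 19.682384113289114
```

Torque is still thread friction, but a sideways force is building along the bar. I ease by 0.6 mm while continuing.

Emit:
servo_tool --pt "0.04 0.04 0 0 0 -1 -1" --pt "0.06 0.06 0 0 0 -2 -1" --pt "0.06 0.06 0 0 0 -3 -1"

```text
t: 10.68
ee_pos: [584.1, -195.4, 78.9]
orientation: [1.283, 2.867, -0.0]
ft_force: [2.5, 2.7, 2.7]
width: 20.0
grasp_force: 30.0
```

```bash
python3 st.py
```

```text
10.68 [ 584.07 -195.39   78.85] F [2.54 2.73 2.73] M [ 0.478 -0.461  0.293] yaw -48.2 19.9881000551736
```

Emit:
servo_tool --pt "0 0 0 0 0 -1 -1" --pt "0 0 0 0 0 -2 -1"

```text
t: 10.85
ee_pos: [584.1, -195.3, 78.9]
orientation: [1.333, 2.845, -0.0]
ft_force: [2.5, 1.8, 1.9]
width: 20.0
grasp_force: 30.0
```

```bash
python3 st.py
```

```text
10.85 [ 584.05 -195.34   78.85] F [2.48 1.76 1.94] M [ 0.472 -0.497  0.363] yaw -50.21 20.00027768241418
```

Emit:
servo_tool --pt "0.03 0.03 0 0 0 -1 -1" --pt "0.03 0.03 0 0 0 -2 -1"

```text
t: 11.02
ee_pos: [584.1, -195.2, 78.8]
orientation: [1.382, 2.821, -0.001]
ft_force: [0.8, 1.6, 2.7]
width: 19.8
grasp_force: 30.1
```

```bash
python3 st.py
```

```text
11.02 [ 584.15 -195.18   78.8 ] F [0.81 1.55 2.66] M [ 0.129 -0.313  0.386] yaw -52.2 19.789674463547613
```

Emit:
servo_tool --pt "0 0 0 0 0 -1 -1" --pt "0 0 0 0 0 -2 -1"

```text
t: 11.18
ee_pos: [584.2, -195.2, 78.8]
orientation: [1.43, 2.797, -0.001]
ft_force: [1.9, -0.4, 2.2]
width: 20.0
grasp_force: 30.4
```

```bash
python3 st.py
```

```text
11.18 [ 584.16 -195.15   78.79] F [ 1.95 -0.43  2.18] M [ 0.114 -0.326  0.742] yaw -54.17 20.034944409004357
```

Torque has jumped to 0.74 N·m, which is the stop. I confirm with 0.5° more.

Emit:
servo_tool --pt "0 0 0 0 0 -0.5 -1"

```text
t: 11.27
ee_pos: [584.1, -195.2, 78.8]
orientation: [1.442, 2.791, -0.001]
ft_force: [1.6, -0.1, 1.8]
width: 20.1
grasp_force: 30.6
```

```bash
python3 st.py
```

```text
11.27 [ 584.14 -195.16   78.78] F [ 1.62 -0.12  1.83] M [ 0.047 -0.281  0.798] yaw -54.65 20.143778588962174
```

At the stop. I back off to unload the pins, then lift straight up.

Emit:
servo_tool --pt "0 0 0 0 0 1 -1" --pt "0 0 0 0 0 2 -1" --pt "0 0 0 0 0 3 -1" --pt "0 0 0 0 0 3.5 -1" --pt "0 0 0 0 0 3.5 -1"

```text
t: 11.68
ee_pos: [584.1, -195.0, 78.7]
orientation: [-1.355, -2.834, -0.0]
ft_force: [1.3, -0.6, 2.4]
width: 19.8
grasp_force: 30.0
```

```bash
python3 st.py
```

```text
11.68 [ 584.11 -195.03   78.75] F [ 1.28 -0.61  2.37] M [-0.228 -0.17  -0.013] yaw -51.12 19.823619723140272
```

Emit:
servo_tool --pt "0 0 0.2 0 0 0 -1" --pt "0 0 0.4 0 0 0 -1" --pt "0 0 0.7 0 0 0 -1" --pt "0 0 1 0 0 0 -1" --pt "0 0 1.4 0 0 0 -1" --pt "0 0 3 0 0 0 -1" --pt "0 0 6 0 0 0 -1" --pt "0 0 10 0 0 0 -1" --pt "0 0 10 0 0 0 -1" --pt "0 0 10 0 0 0 -1"

```text
t: 12.52
ee_pos: [585.4, -195.2, 181.4]
orientation: [1.354, 2.83, 0.001]
ft_force: [0.1, -0.2, -1.8]
width: 20.0
grasp_force: 30.0
```

```bash
python3 st.py
```

```text
12.52 [ 585.41 -195.25  181.43] F [ 0.07 -0.23 -1.83] M [-0.027  0.04  -0.027] yaw -51.12 20.008268406564195
```

Emit:
servo_tool --pt "-0.4 2 0 0 0 4 -1" --pt "-0.8 4 0 0 0 8 -1" --pt "-1.2 6.5 0 0 0 12 -1" --pt "-1.7 9 0 0 0 17 -1" --pt "-2.2 12 0 0 0 22 -1" --pt "-2.8 15 0 0 0 28 -1" --pt "-3.3 18 0 0 0 34 -1" --pt "-3.9 21 0 0 0 40 -1" --pt "-4.4 24 0 0 0 46 -1" --pt "-5 27 0 0 0 51 -1" --pt "-5.4 29 0 0 0 55.5 -1" --pt "-5.6 30.4 0 0 0 55.5 -1" --pt "-5.6 30.4 0 0 0 55.5 -1" --pt "-5.6 30.4 0 0 0 55.5 -1" --pt "-5.6 30.4 0 0 0 55.5 -1" --pt "-5.6 30.4 0 0 0 55.5 -1"

```text
t: 13.85
ee_pos: [527.9, 108.1, 178.2]
orientation: [0.118, -3.138, 0.001]
ft_force: [0.2, -0.0, -1.7]
width: 20.0
grasp_force: 30.0
```

```bash
python3 st.py; python3 - <<'E'
from yaw import *
d=grab("wrist");save(d,"w5.png",(200,120,440,300),3.3)
t=grab("top");save(t,"t5.png",(380,225,440,285),8)
E
```

```text
13.85 [527.9  108.14 178.22] F [ 0.22 -0.04 -1.65] M [ 0.005  0.001 -0.041] yaw 4.32 20.00622637527225
```

View pics/w5.png

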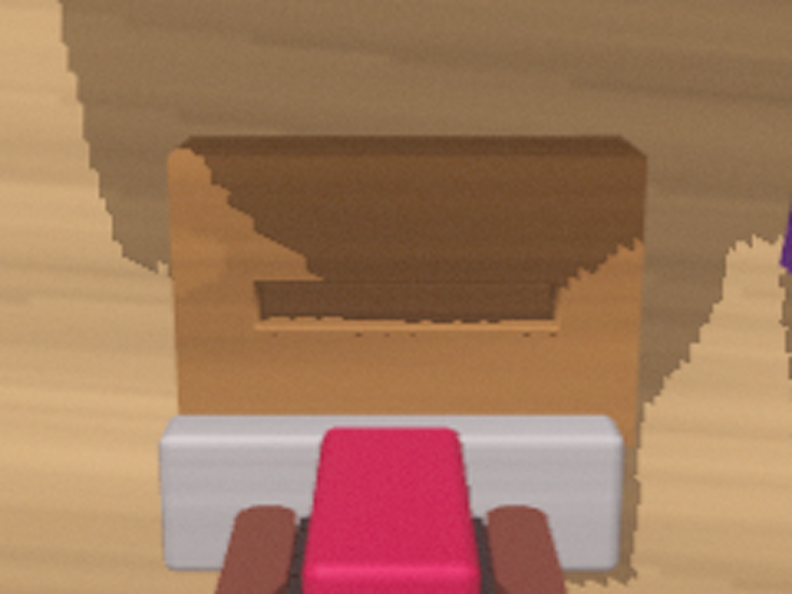

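View pics/t5.png

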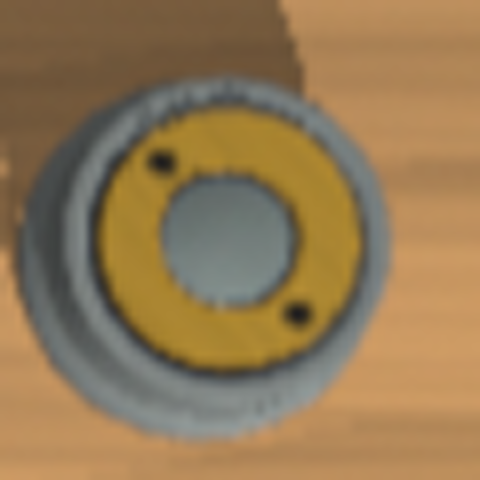

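The ring's holes have swung about 45° clockwise, to crop (162,162) and (297,315). The spanner bar is parallel to the empty slot at crop (407,304). I descend partway, corrected to the original grasp position.

Emit:
servo_tool --pt "0.1 0.08 -3 0 0 0 -1" --pt "0.1 0.08 -6 0 0 0 -1" --pt "0.1 0.08 -9 0 0 0 -1" --pt "0.1 0.08 -10 0 0 0 -1" --pt "0.1 0.08 -10.3 0 0 0 -1" --pt "0.1 0.08 -10.3 0 0 0 -1" --pt "0.1 0.08 -10.3 0 0 0 -1"

```text
t: 14.53
ee_pos: [530.3, 109.9, 77.0]
orientation: [-0.12, 3.138, 0.0]
ft_force: [-0.0, -0.2, -1.2]
width: 19.7
grasp_force: 30.0
```

```bash
python3 st.py
```

```text
14.53 [530.33 109.86  76.98] F [-0.03 -0.2  -1.22] M [ 0.029 -0.003  0.047] yaw 4.36 19.71972911385472
```

Emit:
servo_tool --pt "-0.12 -0.08 -0.2 0 0 0 -1" --pt "-0.12 -0.08 -0.5 0 0 0 -1" --pt "-0.12 -0.08 -0.8 0 0 0 -1" --pt "-0.12 -0.08 -1.1 0 0 0 -1" --pt "-0.12 -0.08 -1.2 0 0 0 -1" --pt "-0.12 -0.08 -1.2 0 0 0 -1"

```text
t: 15.03
ee_pos: [527.8, 109.1, 63.5]
orientation: [0.12, -3.139, 0.0]
ft_force: [1.2, 0.0, -1.1]
width: 19.8
grasp_force: 30.0
```

```bash
python3 st.py
```

```text
15.03 [527.81 109.07  63.5 ] F [ 1.18  0.05 -1.07] M [ 0.029  0.023 -0.042] yaw 4.39 19.82079464114786
```

The pins are in the slot (tips about 36, no upward force). I lower to contact.

Emit:
servo_tool --pt "0.05 0 -0.1 0 0 0 -1" --pt "0.05 0 -0.2 0 0 0 -1" --pt "0.05 0 -0.3 0 0 0 -1" --pt "0.05 0 -0.35 0 0 0 -1" --pt "0.05 0 -0.35 0 0 0 -1"

```text
t: 15.45
ee_pos: [528.4, 109.1, 60.1]
orientation: [0.12, -3.139, 0.0]
ft_force: [0.1, 0.0, -1.5]
width: 19.9
grasp_force: 30.0
```

```bash
python3 st.py
```

```text
15.45 [528.43 109.06  60.14] F [ 0.1   0.02 -1.5 ] M [ 0.061  0.02  -0.024] yaw 4.39 19.935635822442975
```

Emit:
servo_tool --pt "0 0 -0.04 0 0 0 -1" --pt "0 0 -0.05 0 0 0 -1" --pt "0 0 -0.05 0 0 0 -1"

```text
t: 15.7
ee_pos: [528.5, 109.1, 59.8]
orientation: [-0.12, 3.139, -0.0]
ft_force: [0.2, -0.4, -1.3]
width: 20.0
grasp_force: 30.0
```

```bash
python3 st.py
```

```text
15.7 [528.55 109.09  59.78] F [ 0.15 -0.44 -1.28] M [ 0.051 -0.002  0.03 ] yaw 4.39 20.005520625527307
```

Emit:
servo_tool --pt "0 0 -0.03 0 0 0 -1" --pt "0 0 -0.05 0 0 0 -1" --pt "0 0 -0.05 0 0 0 -1"

```text
t: 15.95
ee_pos: [528.6, 109.1, 59.7]
orientation: [-0.12, 3.139, 0.0]
ft_force: [-2.1, -0.1, 3.7]
width: 20.0
grasp_force: 30.0
```

```bash
python3 st.py
```

```text
15.95 [528.61 109.07  59.72] F [-2.08 -0.11  3.68] M [-0.026  0.33  -0.019] yaw 4.38 20.02120758534394
```

The bar is resting on the block top. I release and rise.

Emit:
servo_tool --pt "0 0 0.05 0 0 0 -0.3" --pt "0 0 0.05 0 0 0 0.2" --pt "0 0 0.05 0 0 0 0.2" --pt "0 0 0.05 0 0 0 0.2" --pt "0 0 0.05 0 0 0 0.2" --pt "0 0 0.05 0 0 0 0.2" --pt "0 0 0.05 0 0 0 0.2" --pt "0 0 1 0 0 0 0.2" --pt "0 0 3 0 0 0 0.2" --pt "0 0 6 0 0 0 0.2" --pt "0 0 9 0 0 0 0.2" --pt "0 0 12 0 0 0 0.2" --pt "0 0 14 0 0 0 0.2" --pt "0 0 14 0 0 0 0.2" --pt "0 0 14 0 0 0 0.2" --pt "0 0 14 0 0 0 0.2"

```text
t: 17.28
ee_pos: [527.8, 109.0, 198.8]
orientation: [0.12, -3.138, 0.0]
ft_force: [-0.1, -0.8, -0.5]
width: 52.8
grasp_force: 0.0
```

```bash
python3 st.py; python3 - <<'E'
from yaw import *
d=grab("wrist");save(d,"w6.png",(200,100,440,280),3.3)
E
```

```text
17.28 [527.84 108.96 198.77] F [-0.05 -0.79 -0.5 ] M [-0.016  0.013  0.059] yaw 4.39 52.754538970816874
```

View pics/w6.png

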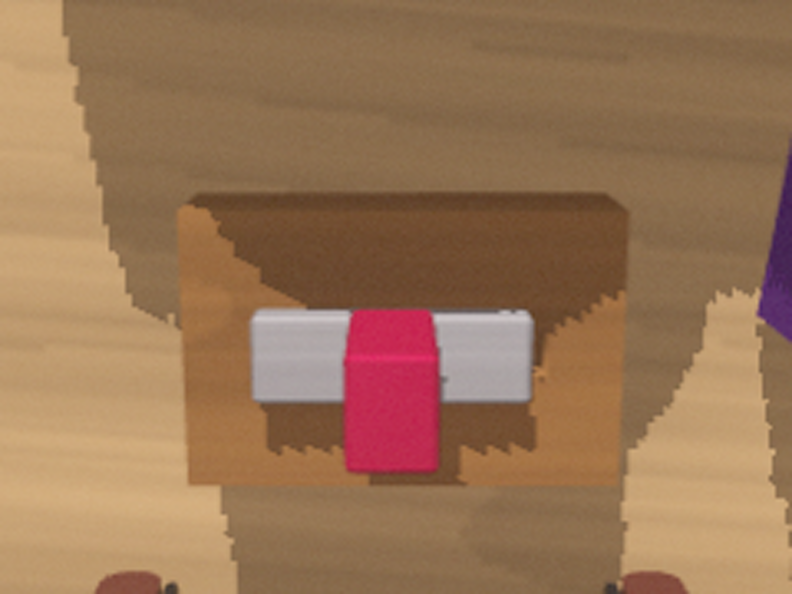

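The spanner stands upright in the slot with its bar flat on the block (crop bar 252–532, handle about (392,390)), and the gripper is clear.

```bash
python3 -c "
from workcell import ctrl;print(ctrl.close_job())"
```

```text
the job is handed in; nothing more can be done
None
```

The ring is tightened clockwise to its stop (about 45° of turn, torque up to 0.8 N·m), the pink spanner is back upright in its wooden block, and the job was handed in at about 17 s; no verdict was returned.

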